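Strip a hydraulic piston rod for resealing

ROBOT

A 7-joint arm with a two-finger parallel gripper is mounted at the origin on the work surface. World frame = base frame: x ahead of the robot, y to its left, z up, the work surface at z = 0. Lengths are in m, angles in rad, forces in N, time in s.
With the tool pointing down it reaches from about 0.4 to 0.85 m from the base axis. Payload 10.4 kg.
Tool frame: the origin (TCP) lies midway between the tips of the shut fingers; the grasp point (between the pads) lies 19 mm behind it; y points along the fingers, x is the direction in which the jaws open and shut, and the axes are right-handed (so a half turn about y gives the same grasp; the last joint's range is limited). The gripper opens to 87 mm and grips with 3 to 60 N. Pads are 19 mm wide; open, the fingers measure 117 mm over their backs; the gripper's body (75 mm by 190 mm) begins 51 mm behind the grasp point.
Start: joints at [1.077, 0.332, -0.065, 1.46, 0.022, 1.35, -0.088], TCP at [0.284, -0.557, 0.223] pointing down, gripper open.
Joint ranges: [-2.6, 2.6], [-0.5, 2.12], [-1.47, 1.34], [0.16, 2.42], [-1.27, 4.41], [0.06, 2.06], [-2.6, 2.6]. Speed limits (rad/s): [2.22, 2.22, 2.79, 2.79, 3.14, 3.14, 3.14].

INTERFACE

Orientations are given as a unit quaternion [x, y, z, w].
In Python, from bench import * gives the robot as it stands.
- The arm moves only by the tool jog_arm, never from a script. Its argument "commands" is a list of rows, each an object with "translation": the shift along the world's x, y, z in mm, a list of three; "twist": the turn about the world's z in rad. A call has 1 to 20 rows; each row shifts and turns the commanded pose from where the row before left it; what a row does not reach is not made up. A row lasts 1/10 s, in which the tool goes at most 50 mm and 8.59 degrees, less where a joint would pass 70% of its speed; a pose out of reach is approached as far as the arm can. A call is refused whole if a number of a shift passes 50 or a number of a turn 0.15, either way. A call with a gripper value outside its range is refused whole. "grip" is the closure, from 0 (fully open) to 1 (shut), set as the call begins (left out, the last holds). The fingers move at their own pace and stop on an object; "grip_force" is the grip in N (left out, the last holds). Time passes only in rows, so rows that do not move let the fingers close. It gives the time, the measured TCP pose, the force and the opening at its end, in the units of the state.
- read_state(): the state, without advancing time (a new reading comes with each control period).
- camera(name): name is "scene" or "side" or "wrist"; returns a dict with "img" (480x640x3 uint8, red, green, blue), "fx", "fy", "cx", "cy" (pixels), "cam_to_world" (4x4, takes a point from camera to world coordinates). Camera axes: x right, y down, z forward; pixel columns grow to the right and rows downward; lengths in m; the calibration is good to about 2 mm. A picture is of the moment at which its call begins. There is no depth.
- close_job(): hands the job in, once; it reports no verdict.
The state is a dict: "time": time; "joint_positions": joint angles; "joint_vel": joint speeds; "joint_torque": joint torques, N m; "ee_pos": TCP position; "eef_rot": TCP orientation; "ft_force": force on the tool from outside, world axes, zero at the start; "torque": the same for the moment, N m; "width": finger opening in m.
Only numpy, scipy, OpenCV 4.12 (cv2) and the standard library are available. Lean on these libraries where they do the work, as an engineer would, in place of code of your own. Each camera call takes 0.05 s, during which the arm holds its last target.

TASK

Strip the piston rod that stands in the clamp, one part at a time from the top down: put the loose bolt in the round steel parts dish, lay the retaining collar flat in the middle of the granite measuring plate, slip the piston over the post of the seal-fitting stand until it sits flat on the foot, and stand the gland flange down near the middle of the wire wash basket. Set the parts down gently, let go of them, and leave the tools and fittings on the bench where they are.

Things in the scene. Friction and masses are not known exactly. Their poses are not given: they have to be found in the camera images.
- bolt_head (a point): Dark hex-head bolt on top of the stack, already unscrewed: head 22 across flats, 10 high; round shank below it, diameter 13, 32 long; 60 g. Point: middle of the head (5 below its top, 37 above the shank's end); z up along the bolt, x square to one pair of flats (others at 60 degrees). The shank stands loose in the collar and the rod's hole: lift 35 or more before moving sideways.
- collar_mid (a point): Bright steel retaining collar, second in the stack: a flat plain ring, outside diameter 38, hole 16, 10 thick, about 75 g. It lies loose on top of the piston. Point: its centre, half-way up; z up.
- piston_mid (a point): Aluminium piston with a black seal band, third in the stack: a round ring, outside diameter 50, through hole 26, 22 high, about 250 g. It sits loosely over a spigot 22 in diameter that reaches 10 up into it, and rests on the gland. Point: its centre, half-way up; z up.
- gland_mid (a point): Dark steel gland (end cap), lowest in the stack: round body, diameter 50, 18 high, on a flange of diameter 68, 12 thick; 30 high in all, hole 33, 420 g. Loose round the rod (diameter 28), flange down on the clamp's block, 80 above the bench. The rod's end stands 10 above its top: lift 45 or more before moving sideways. Point: on its axis, 15 above its underside, 15 below its top; z up.
- dish: Shallow round bright steel parts dish, the place of the bolt: 100 across the rim, 84 across the flat bottom, 18 high, floor 4 thick. Fixed. Origin: centre of its underside on the bench; z up.
- plate: Rectangular grey granite measuring plate, the place of the collar: 120 (its x) by 100 (its y), top face 28 above the bench. Fixed. Origin: centre of its underside on the bench; z up.
- stand: Seal-fitting stand, the place of the piston: a grey round foot 90 across, its flat top 12 above the bench, with an upright bright steel post 16 in diameter in the middle, 36 above the foot's top, its last 10 tapering to 6. Fixed. Origin: centre of its underside on the bench; z up.
- basket: Round wire wash basket, the place of the gland: 128 across, wire wall up to 34 above the bench, black wire-mesh floor 6 above the bench, 125 clear inside. Fixed. Origin: centre of its underside on the bench; z up.
- socket: Bystander, to be left alone: upright steel socket, 29 in diameter, 34 high. Origin at its underside on the bench.
- adapter: Bystander, to be left alone: brass pipe adapter standing upright, hexagon 26 across flats, 38 high. Origin at its underside on the bench.
There are look-alikes about, which are no part of the job. Of the things shaped like the part that bears collar_mid, the bare steel one is meant.

How it is judged:
On the way, in this order (a step that is already met when the one before it is completed fails the run):
1. the bolt lies released in the parts dish (horizontal distance between bolt_head and dish below 0.045 m and z of bolt_head in the frame of dish below 0.045 m and linear speed of bolt below 0.02 m/s and contact force between the fingers and bolt below 0.1 N), for 0.2 s.
2. the collar lies released on the granite plate (horizontal distance between collar_mid and plate below 0.03 m and z of collar_mid in the frame of plate between 0.03 and 0.036 m and angle between collar_mid's own z axis and vertical below 0.1 rad and linear speed of collar below 0.02 m/s and contact force between the fingers and collar below 0.1 N), for 0.2 s.
3. the piston sits released on the post of the stand (horizontal distance between piston_mid and stand below 0.008 m and z of piston_mid in the frame of stand below 0.026 m and angle between piston_mid's own z axis and vertical below 0.1 rad and linear speed of piston below 0.02 m/s and contact force between the fingers and piston below 0.1 N), for 0.2 s.
4. the gland stands released in the wash basket (horizontal distance between gland_mid and basket below 0.033 m and z of gland_mid in the frame of basket below 0.026 m and angle between gland_mid's own z axis and vertical below 0.1 rad and linear speed of gland below 0.02 m/s and contact force between the fingers and gland below 0.1 N), for 0.2 s.
At the end, for the whole second after the job is handed in: Bolt down in the dish, its head within 45 mm of the dish's centre; collar flat on the plate within 30 mm of its centre; piston over the post, flat on the foot; gland upright, flange down, on the basket's floor within 33 mm of its centre (tilts under 0.1 rad); all released and at rest (all of step 1 and all of step 2 and all of step 3 and all of step 4); the robot touches nothing.
It fails at once if the socket or the brass adapter was moved by more than 20 mm (distance of any of socket, adapter from where it was at the start of the episode above 0.02 m).
It fails at once if the collar, piston or gland was let fall (from more than about 2 cm) instead of being set down ((linear speed of collar above 0.6 m/s and contact force between the fingers and collar below 0.05 N) or (linear speed of piston above 0.6 m/s and contact force between the fingers and piston below 0.05 N) or (linear speed of gland above 0.6 m/s and contact force between the fingers and gland below 0.05 N)).
It also fails if it takes over 125 s, if anything falls off the work surface, if the arm or the gripper's body presses on something with over 40 N, if the wrist force passes 120 N, or if a joint passes its speed limit or range.

## Working session

There is one attempt and no reset: what is moved stays moved. The work goes in short steps, Python scripts to look and compute and a tool call to move; the robot and the scene stay as the last step left them, time stands still between calls to the robot, and variables do not carry over. Pictures are saved under pics/ and viewed, and the job is handed in when it is done.

Besides the shell and the picture viewer there is one more tool, called after "Emit:" in YAML: its name, and indented under it one key for each argument. jog_arm: Moves the arm, as the interface text tells. Its arguments: {"type":"object","properties":{"commands":{"type":"array"},"grip":{"type":"number"},"grip_force":{"type":"number"}},"required":["commands"]}

```bash
mkdir -p pics
python3 - <<'E'
from bench import *
import cv2
s=read_state(); print({k:s[k] for k in ("time","ee_pos","eef_rot","ft_force","width")})
for n in("scene","side","wrist"):
    c=camera(n); cv2.imwrite(f"pics/{n}0.png",c["img"][:,:,::-1]); print(n,c["fx"],c["cx"],c["cy"],c["cam_to_world"].round(3).tolist() if hasattr(c["cam_to_world"],"round") else c["cam_to_world"])
E
```

```text
{'time': 0.0, 'ee_pos': array([ 0.28328659, -0.55667289,  0.2217439 ]), 'eef_rot': array([-0.60257293,  0.37005074, -0.36916391,  0.6030641 ]), 'ft_force': array([-0.1222509 , -0.0932032 ,  0.12780707]), 'width': 0.08723984201693563}
scene 537.3130854009947 312.22472668649624 239.42663606808674 [[0.545, 0.486, -0.683, 1.076], [0.838, -0.299, 0.457, -0.405], [0.018, -0.821, -0.57, 0.648], [0.0, 0.0, 0.0, 1.0]]
side 437.1786073584441 324.0598497937397 235.96892760502757 [[-0.91, -0.23, 0.345, 0.205], [-0.414, 0.542, -0.732, 0.516], [-0.019, -0.809, -0.588, 0.507], [0.0, 0.0, 0.0, 1.0]]
wrist 373.88611999655257 319.3082104889234 241.39636677048733 [[0.453, -0.856, -0.248, 0.349], [-0.891, -0.436, -0.125, -0.522], [-0.001, 0.278, -0.961, 0.385], [0.0, 0.0, 0.0, 1.0]]
```

View pics/scene0.png

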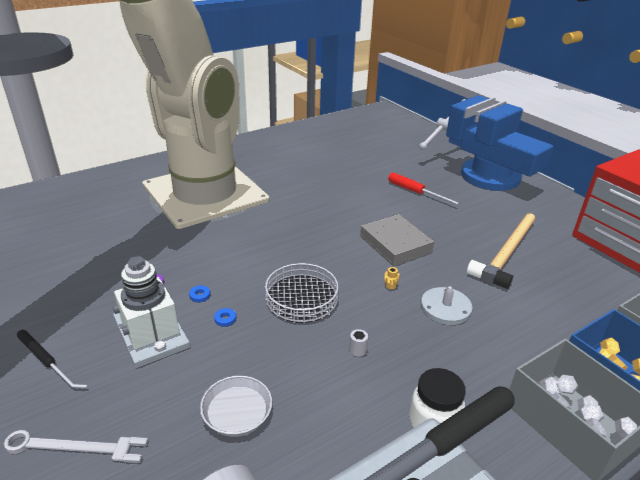

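View pics/side0.png

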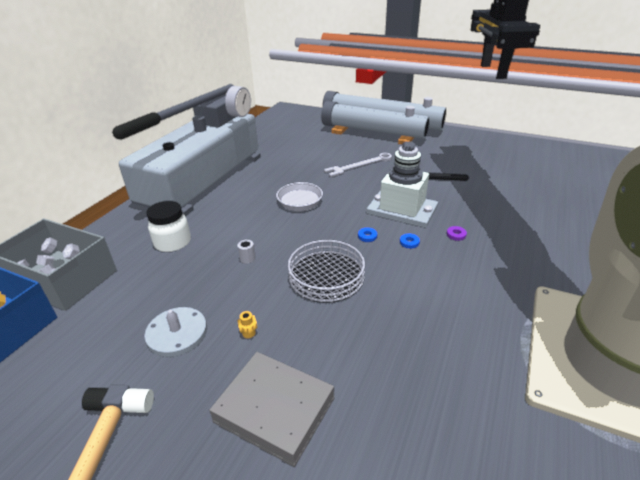

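View pics/wrist0.png

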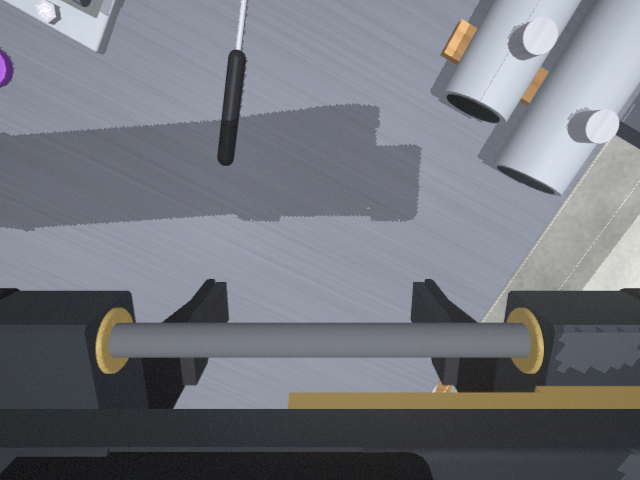

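Run:
```python
from scipy.spatial.transform import Rotation as R
print(R.from_quat([-0.60257293,  0.37005074, -0.36916391,  0.6030641]).as_matrix().round(3))
```

```text
[[ 0.454 -0.001  0.891]
 [-0.891  0.001  0.454]
 [-0.001 -1.    -0.   ]]
```

Run:
```python
import cv2,numpy as np
s=cv2.imread("pics/scene0.png"); d=cv2.imread("pics/side0.png")
def cr(i,x,y,w,h,k): return cv2.resize(i[y:y+h,x:x+w],(w*k,h*k),interpolation=cv2.INTER_CUBIC)
a=cr(s,100,245,100,120,5); b=cr(d,365,130,80,96,5)
b=cv2.resize(b,(300,360)) if 0 else b
out=np.zeros((600,800,3),np.uint8); out[:,:400]=cv2.resize(a,(400,480)).shape and np.vstack([cv2.resize(a,(400,480)),np.zeros((120,400,3),np.uint8)]); out[:480,400:]=b
cv2.imwrite("pics/stack.png",out)
a=cr(s,190,250,160,200,2);
out=np.zeros((600,800,3),np.uint8)
out[:400,:320]=a; out[:390,320:]=cr(s,330,200,160,130,3)
cv2.imwrite("pics/fix1.png",out)
```

```text
(no output)
```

View pics/stack.png

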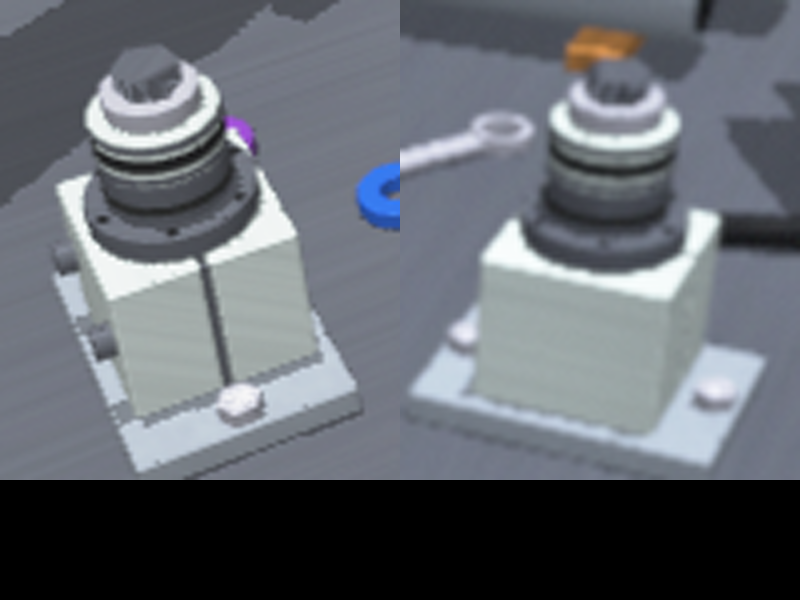

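View pics/fix1.png

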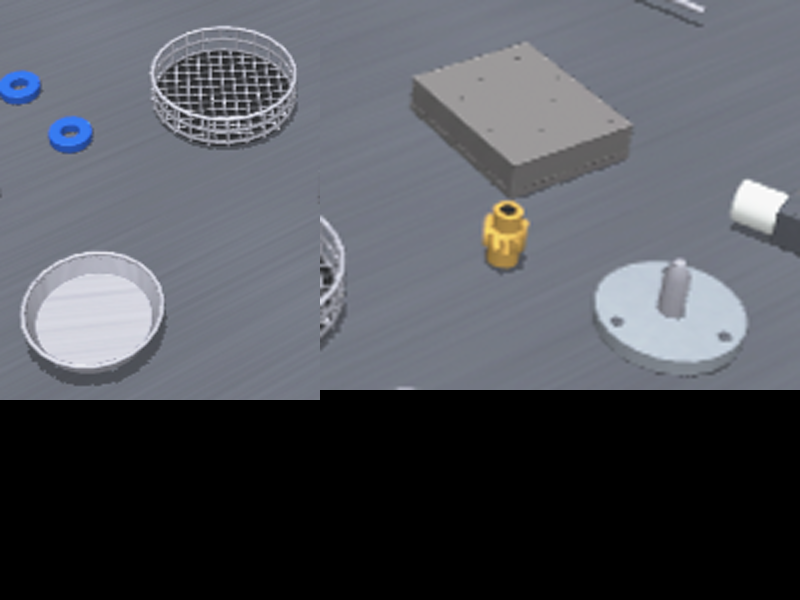

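```bash
cat > h.py <<'E'
from bench import *
import cv2,numpy as np,json
def ray(c,u,v):
    M=np.array(c["cam_to_world"]); d=M[:3,:3]@np.array([(u-c["cx"])/c["fx"],(v-c["cy"])/c["fy"],1.]); return M[:3,3],d/np.linalg.norm(d)
def plane(c,u,v,z):
    o,d=ray(c,u,v); return (o+d*(z-o[2])/d[2])
def proj(c,p):
    M=np.array(c["cam_to_world"]); q=M[:3,:3].T@(np.array(p)-M[:3,3]); return q[0]/q[2]*c["fx"]+c["cx"],q[1]/q[2]*c["fy"]+c["cy"]
def tri(cs):
    A=0;b=0
    for c,u,v in cs:
        o,d=ray(c,u,v);P=np.eye(3)-np.outer(d,d);A=A+P;b=b+P@o
    return np.linalg.solve(A,b)
def circ(c,pts,z):
    P=np.array([plane(c,u,v,z)[:2] for u,v in pts]);A=np.c_[2*P,np.ones(len(P))]
    s=np.linalg.lstsq(A,(P**2).sum(1),rcond=None)[0];r=np.sqrt(s[2]+s[0]**2+s[1]**2);return s[:2],r,np.abs(np.linalg.norm(P-s[:2],axis=1)-r).max()
def snap(n,f):
    c=camera(n);cv2.imwrite(f"pics/{f}.png",c["img"][:,:,::-1]);return c
E
python3 - <<'E'
from h import *
s=camera("scene");d=camera("side")
for nm,a,b,z in [("bolt",(137,260.5),(408.6,144.4),.152),("dish",(236.5,404),(299.5,195),.018),("basket",(302,290),(326,267),.03),("plate",(397,235),(273,400),.028),("stand",(447,304),(176,329),.012)]:
    print(nm,plane(s,*a,z).round(4)[:2],plane(d,*b,z).round(4)[:2],tri([(s,*a),(d,*b)]).round(4))
# wall picks
print("dish",circ(s,[(201,404),(272,404),(237,377)],.018))
E
```

```text
bolt [ 0.3889 -0.2651] [ 0.3869 -0.2621] [ 0.3875 -0.2648  0.1509]
dish [ 0.6085 -0.2162] [ 0.6039 -0.2104] [ 0.6064 -0.2152  0.0149]
basket [ 0.4576 -0.0113] [0.4443 0.0023] [ 0.4488 -0.0062  0.0217]
plate [0.4107 0.2492] [0.4012 0.2574] [0.404  0.2548 0.0223]
stand [0.6085 0.1992] [0.6014 0.2032] [0.6052 0.2017 0.0084]
dish (array([ 0.60937393, -0.2166567 ]), np.float64(0.05039150202395337), np.float64(5.509481759702339e-15))
```

Emit:
jog_arm:
  commands:
    - {"translation":[10,35,0],"twist":0}
    - {"translation":[10,35,0],"twist":0}
    - {"translation":[10,35,0],"twist":0}
    - {"translation":[10,35,0],"twist":0}
    - {"translation":[10,35,0],"twist":0}
    - {"translation":[10,35,0],"twist":0}
    - {"translation":[9,35,0],"twist":0}
    - {"translation":[9,34,0],"twist":0}
    - {"translation":[0,0,0],"twist":0}
    - {"translation":[0,0,0],"twist":0}
    - {"translation":[0,0,0],"twist":0}

```text
time: 1.35
ee_pos: [0.3611, -0.2789, 0.2226]
eef_rot: [0.603, -0.37, 0.37, -0.603]
ft_force: [-0.3, -0.3, -0.8]
width: 0.0871
```

Run:
```python
from h import *
c=snap("wrist","w1"); s=read_state();print(s["time"],s["ee_pos"],s["ft_force"],proj(c,[.3875,-.264,.152]),proj(c,s["ee_pos"]))
```

```text
1.4 [ 0.36107853 -0.2790146   0.22249391] [ 0.4861881  -0.58948836 -0.22289571] (np.float64(319.3367763746439), np.float64(205.98105289860706)) (np.float64(322.41050646898753), np.float64(296.95202020176714))
```

View pics/w1.png

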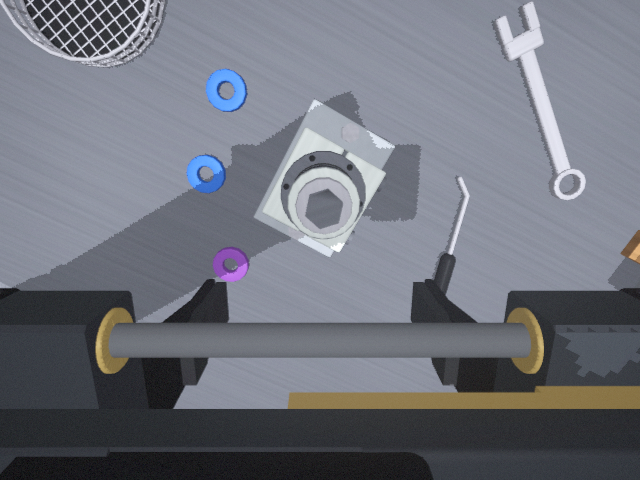

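Run:
```python
from h import *
c=camera("wrist");g=cv2.cvtColor(c["img"],cv2.COLOR_RGB2GRAY)
x,y,k=272,140,6
cv2.imwrite("pics/w1c.png",cv2.resize(c["img"][y:y+100,x:x+110,::-1],None,fx=k,fy=k,interpolation=cv2.INTER_CUBIC))
m=((g<125)).astype(np.uint8)
n,l,st,ce=cv2.connectedComponentsWithStats(m)
i=l[207,324];print(st[i],ce[i],g[207,324])
ct=max(cv2.findContours((l==i).astype(np.uint8),cv2.RETR_EXTERNAL,cv2.CHAIN_APPROX_NONE)[0],key=len)
P=np.array([plane(c,*p[0],.152)[:2] for p in ct]);print(P.mean(0),plane(c,*ce[i],.152))
Q=(P*1e5).astype(np.int32).reshape(-1,1,2)
R=np.array(Q[:,0,:])/1e2
for a in range(0,180,5):
    t=np.radians(a);q=R@[np.cos(t),np.sin(t)];print(a,round(np.ptp(q),1),end="; ")
# stack concentricity
```

```text
[ 306  189   37   39 1052] [323.50475285 208.22243346] 112
[ 0.38727212 -0.26706154] [ 0.38737217 -0.26708768  0.152     ]
0 24.6; 5 25.0; 10 25.2; 15 25.2; 20 25.0; 25 24.6; 30 24.3; 35 23.8; 40 23.2; 45 22.8; 50 23.4; 55 24.0; 60 24.4; 65 24.8; 70 24.9; 75 24.8; 80 24.5; 85 24.1; 90 23.4; 95 22.8; 100 22.1; 105 21.5; 110 22.1; 115 22.6; 120 23.2; 125 23.7; 130 24.1; 135 24.3; 140 24.3; 145 24.1; 150 23.8; 155 23.4; 160 22.8; 165 22.5; 170 23.3; 175 24.1;
```

View pics/w1c.png

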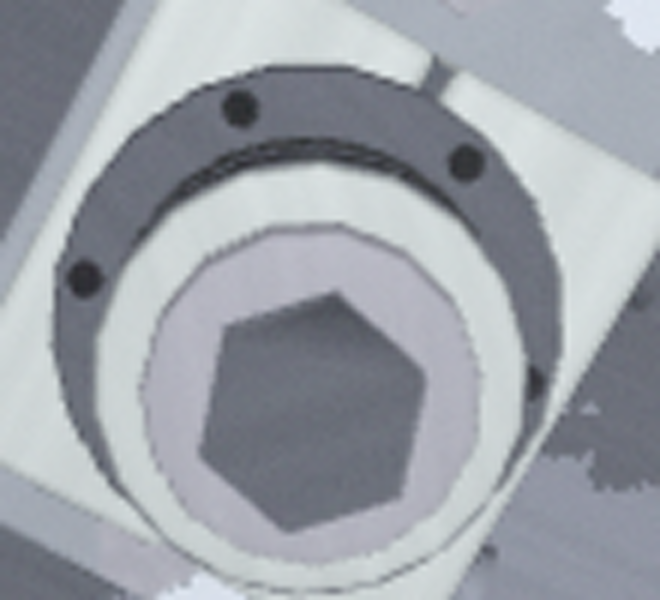

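Run:
```python
from h import *
c=camera("wrist")
f=lambda L:[(272+(a-2.5)/6,140+(b-2.5)/6) for a,b in L]
print("collar",circ(c,f([(142,390),(480,390),(200,270),(430,260),(320,225),(450,480),(180,495),(320,562)]),.142))
print("piston",circ(c,f([(95,370),(527,370),(180,190),(460,200),(310,162),(200,555),(320,592),(470,525)]),.132))
print("flange",circ(c,f([(53,310),(560,310),(100,170),(180,100),(300,65),(420,90),(520,190)]),.092))
print("hex",[plane(c,*p,.152).round(4)[:2] for p in f([(226,326),(335,310),(427,378),(400,497),(290,532),(200,450)])])
s=read_state();print(s["ee_pos"])
```

```text
collar (array([ 0.38750362, -0.26721555]), np.float64(0.018625737129836163), np.float64(0.0007461115194120141))
piston (array([ 0.38767382, -0.2672851 ]), np.float64(0.025073602097155857), np.float64(0.0009333384187124386))
flange (array([ 0.38716012, -0.26696671]), np.float64(0.03318496940953651), np.float64(0.00044511955408401555))
hex [array([ 0.3915, -0.2549]), array([ 0.3981, -0.2643]), array([ 0.3961, -0.2762]), array([ 0.3834, -0.2796]), array([ 0.3747, -0.2709]), array([ 0.3784, -0.2583])]
[ 0.36113253 -0.27887485  0.22244151]
```

Emit:
jog_arm:
  commands:
    - {"translation":[9,4,0],"twist":-0.07}
    - {"translation":[9,4,0],"twist":-0.07}
    - {"translation":[8.4,3.8,0],"twist":-0.07}
    - {"translation":[0,0,-25],"twist":0}
    - {"translation":[0,0,-25],"twist":0}
    - {"translation":[0,0,-12],"twist":0}
    - {"translation":[0,0,-5],"twist":0}
    - {"translation":[0,0,-5],"twist":0}
    - {"translation":[0,0,-5],"twist":0}
    - {"translation":[0,0,0],"twist":0}
    - {"translation":[0,0,0],"twist":0}
    - {"translation":[0,0,0],"twist":0}

```text
time: 2.7
ee_pos: [0.3882, -0.2664, 0.1461]
eef_rot: [0.561, -0.43, 0.431, -0.561]
ft_force: [0.5, -0.4, 0.0]
width: 0.0871
```

Run:
```python
from h import *
from scipy.spatial.transform import Rotation as R
c=snap("wrist","w2");d=snap("side","s2");e=snap("scene","c2"); s=read_state();print(s["ee_pos"],s["ft_force"],R.from_quat(s["eef_rot"]).as_matrix()[:,0])
cv2.imwrite("pics/x2.png",np.hstack([cv2.resize(d["img"][60:200,340:480,::-1],(400,400)),cv2.resize(e["img"][200:340,70:210,::-1],(400,400))]))
```

```text
[ 0.38803469 -0.2662965   0.1458427 ] [-1.12280751 -0.1526392  -0.18005966] [ 2.57836745e-01 -9.66188407e-01  4.19195741e-04]
```

View pics/x2.png

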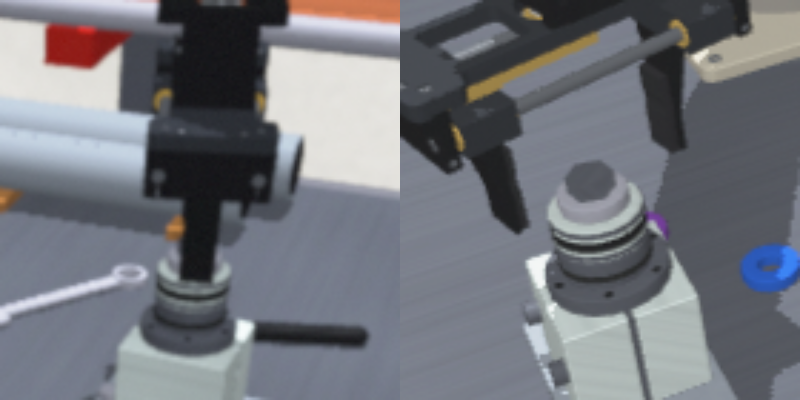

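View pics/w2.png

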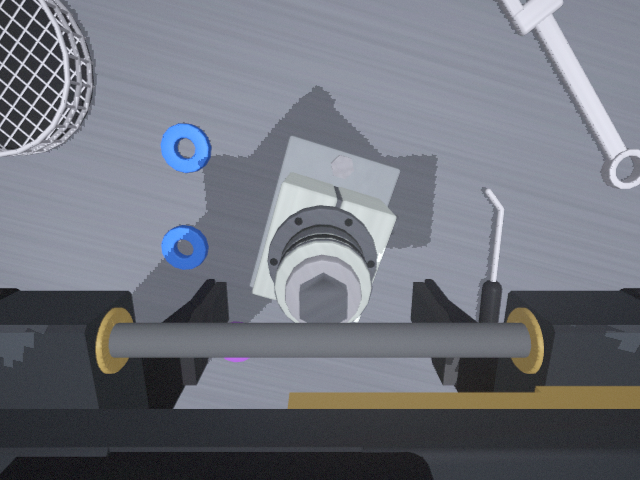

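Emit:
jog_arm:
  commands:
    - {"translation":[-0.5,-0.5,-1.5],"twist":0}
    - {"translation":[0,0,0],"twist":0}
    - {"translation":[0,0,0],"twist":0}
    - {"translation":[0,0,0],"twist":0}
    - {"translation":[0,0,0],"twist":0}
    - {"translation":[0,0,0],"twist":0}
    - {"translation":[0,0,0],"twist":0}
    - {"translation":[0,0,0],"twist":0}
    - {"translation":[0,0,0],"twist":0}
    - {"translation":[0,0,0],"twist":0}
  grip: 1
  grip_force: 20

```text
time: 3.85
ee_pos: [0.3874, -0.2668, 0.1441]
eef_rot: [0.561, -0.431, 0.431, -0.561]
ft_force: [-0.1, -0.8, -0.2]
width: 0.0218
```

Emit:
jog_arm:
  commands:
    - {"translation":[0,0,5],"twist":0}
    - {"translation":[0,0,10],"twist":0}
    - {"translation":[0,0,15],"twist":0}
    - {"translation":[0,0,15],"twist":0}
    - {"translation":[0,0,15],"twist":0}
    - {"translation":[0,0,0],"twist":0}
    - {"translation":[0,0,0],"twist":0}

```text
time: 4.55
ee_pos: [0.3875, -0.2668, 0.2042]
eef_rot: [0.561, -0.43, 0.431, -0.561]
ft_force: [-1.1, 0.0, -0.7]
width: 0.0215
```

Run:
```python
from h import *
d=snap("side","s3");e=snap("scene","c3")
cv2.imwrite("pics/x3.png",np.hstack([cv2.resize(d["img"][40:200,340:500,::-1],(400,400)),cv2.resize(e["img"][180:340,70:230,::-1],(400,400))]))
print(read_state()["ee_pos"],read_state()["width"])
```

```text
[ 0.38707634 -0.26648823  0.20341389] 0.021530245891053845
```

View pics/x3.png

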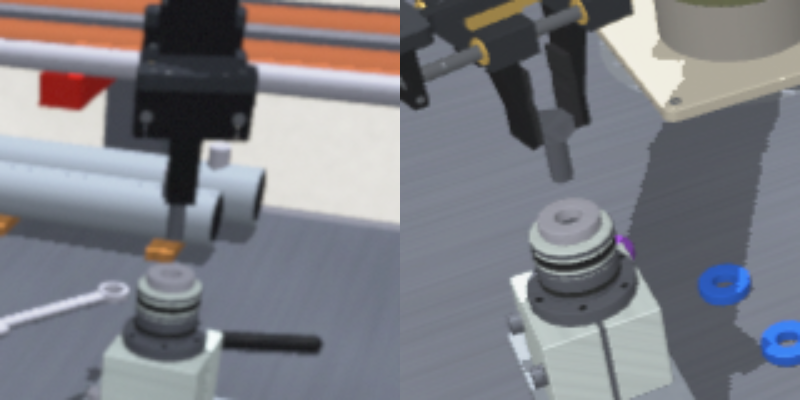

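Emit:
jog_arm:
  commands:
    - {"translation":[25,6,0],"twist":0}
    - {"translation":[35,8,0],"twist":0}
    - {"translation":[40,9,0],"twist":0}
    - {"translation":[40,10,0],"twist":0}
    - {"translation":[40,10,0],"twist":0}
    - {"translation":[25,6,-20],"twist":0}
    - {"translation":[15,3,-30],"twist":0}
    - {"translation":[0,0,-40],"twist":0}
    - {"translation":[0,0,-30],"twist":0}
    - {"translation":[0,0,0],"twist":0}
    - {"translation":[0,0,0],"twist":0}

```text
time: 5.75
ee_pos: [0.6072, -0.2146, 0.0841]
eef_rot: [0.561, -0.431, 0.43, -0.561]
ft_force: [-0.3, -0.4, 0.0]
width: 0.0216
```

Run:
```python
from h import *
d=snap("side","s4");e=snap("scene","c4");c=snap("wrist","w4")
cv2.imwrite("pics/x4.png",np.hstack([cv2.resize(d["img"][100:260,220:380,::-1],(400,400)),cv2.resize(e["img"][290:450,160:320,::-1],(400,400))]))
```

```text
(no output)
```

View pics/x4.png

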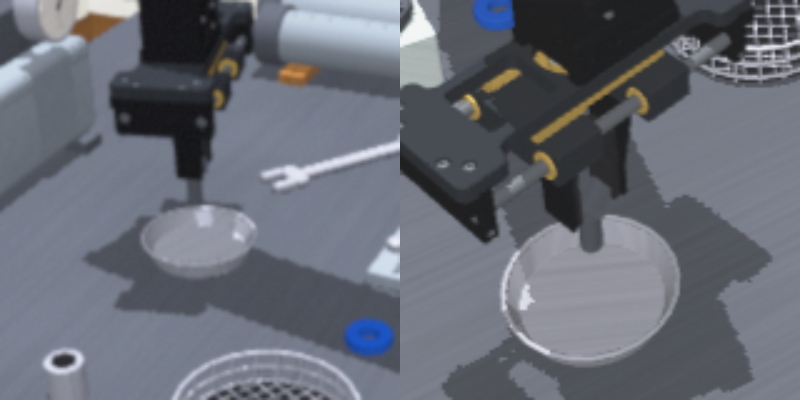

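View pics/w4.png

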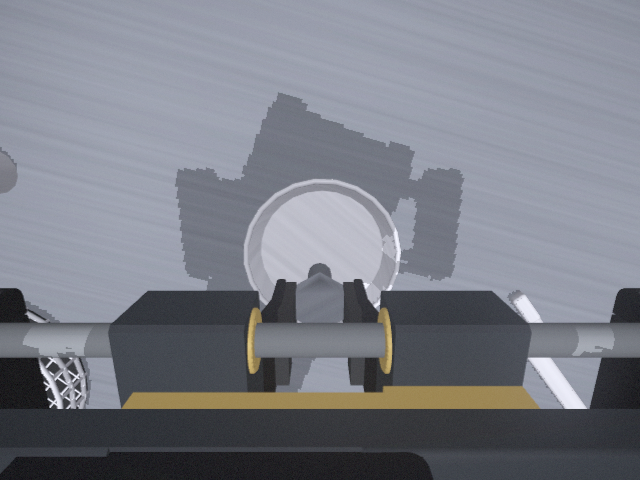

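Emit:
jog_arm:
  commands:
    - {"translation":[0,0,-20],"twist":0}
    - {"translation":[0,0,-14],"twist":0}
    - {"translation":[0,0,-8],"twist":0}
    - {"translation":[0,0,0],"twist":0}
    - {"translation":[0,0,0],"twist":0}
    - {"translation":[0,0,0],"twist":0}

```text
time: 6.5
ee_pos: [0.608, -0.2148, 0.0429]
eef_rot: [-0.561, 0.43, -0.431, 0.561]
ft_force: [-0.0, 0.3, -0.6]
width: 0.0217
```

Emit:
jog_arm:
  commands:
    - {"translation":[0,0,0],"twist":0}
    - {"translation":[0,0,0],"twist":0}
    - {"translation":[0,0,0],"twist":0}
    - {"translation":[0,0,0],"twist":0}
    - {"translation":[0,0,0],"twist":0}
    - {"translation":[0,0,10],"twist":0}
    - {"translation":[0,0,30],"twist":0}
    - {"translation":[0,0,40],"twist":0}
    - {"translation":[0,0,0],"twist":0}
    - {"translation":[0,0,0],"twist":0}
  grip: 0

```text
time: 7.5
ee_pos: [0.6082, -0.2149, 0.1239]
eef_rot: [-0.561, 0.43, -0.432, 0.561]
ft_force: [0.5, 0.4, -0.8]
width: 0.0855
```

Run:
```python
from h import *
c=snap("wrist","w5");e=snap("scene","c5");d=snap("side","s5")
cv2.imwrite("pics/x5.png",np.hstack([cv2.resize(d["img"][100:260,220:380,::-1],(400,400)),cv2.resize(e["img"][320:480,160:320,::-1],(400,400))]))
```

```text
(no output)
```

View pics/x5.png

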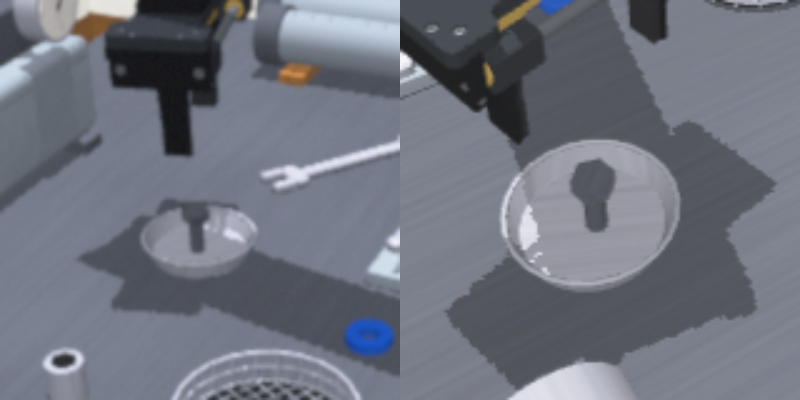

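Emit:
jog_arm:
  commands:
    - {"translation":[0,0,40],"twist":0}
    - {"translation":[-20,-5,40],"twist":0}
    - {"translation":[-40,-10,0],"twist":0}
    - {"translation":[-45,-11,0],"twist":0}
    - {"translation":[-45,-11,0],"twist":0}
    - {"translation":[-45,-11,0],"twist":0}
    - {"translation":[-35,-8,0],"twist":0}
    - {"translation":[-19,-4,0],"twist":0}
    - {"translation":[0,0,0],"twist":0}
    - {"translation":[0,0,0],"twist":0}
    - {"translation":[0,0,0],"twist":0}

```text
time: 8.75
ee_pos: [0.3592, -0.2742, 0.2017]
eef_rot: [-0.561, 0.431, -0.43, 0.561]
ft_force: [-0.3, -0.1, 0.4]
width: 0.0872
```

Run:
```python
from h import *
c=snap("wrist","w6");u,v=map(int,proj(c,[.3875,-.267,.14]));s=read_state();print(s["ee_pos"],s["time"],u,v)
x,y=u-55,v-50;print(x,y)
cv2.imwrite("pics/w6c.png",cv2.resize(c["img"][y:y+100,x:x+110,::-1],None,fx=6,fy=6,interpolation=cv2.INTER_CUBIC))
```

```text
[ 0.35929316 -0.27415862  0.20175579] 8.8 321 210
266 160
```

View pics/w6c.png

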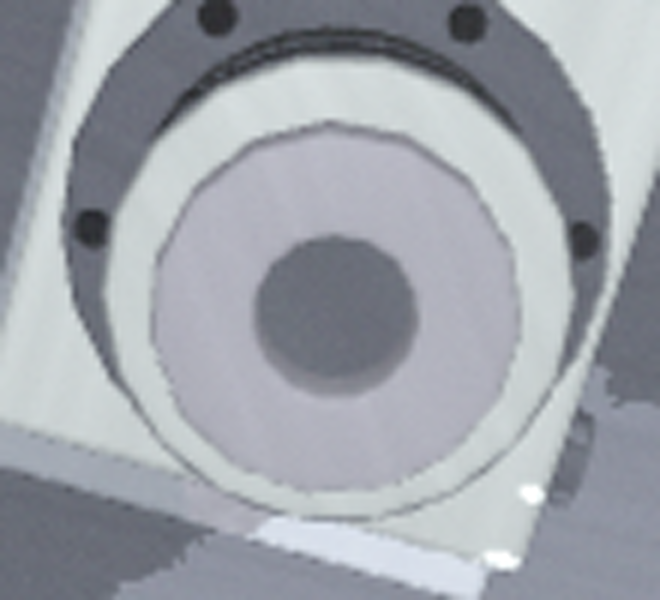

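Run:
```python
from h import *
c=camera("wrist")
f=lambda L:[(266+(a-2.5)/6,160+(b-2.5)/6) for a,b in L]
print("collar",circ(c,f([(152,310),(520,310),(195,190),(470,190),(335,122),(340,492),(200,440),(460,450)]),.142))
print("piston",circ(c,f([(106,290),(573,290),(160,130),(520,130),(330,55),(345,517),(190,460),(500,465)]),.132))
print(read_state()["ee_pos"])
```

```text
collar (array([ 0.38673   , -0.26696725]), np.float64(0.018821055738228135), np.float64(0.0005141054945184791))
piston (array([ 0.3872954 , -0.26760015]), np.float64(0.024847407993531908), np.float64(0.0006327277437504358))
[ 0.35924335 -0.27417553  0.20176536]
```

Emit:
jog_arm:
  commands:
    - {"translation":[9,2,0],"twist":0}
    - {"translation":[9,2.5,0],"twist":0}
    - {"translation":[9.5,2.5,0],"twist":0}
    - {"translation":[0,0,-20],"twist":0}
    - {"translation":[0,0,-20],"twist":0}
    - {"translation":[0,0,-12],"twist":0}
    - {"translation":[0,0,-8],"twist":0}
    - {"translation":[0,0,-5],"twist":0}
    - {"translation":[0,0,0],"twist":0}
    - {"translation":[0,0,0],"twist":0}
    - {"translation":[0,0,0],"twist":0}

```text
time: 9.95
ee_pos: [0.3863, -0.2679, 0.1377]
eef_rot: [0.561, -0.43, 0.431, -0.561]
ft_force: [0.2, 0.3, 1.1]
width: 0.087
```

Emit:
jog_arm:
  commands:
    - {"translation":[0.7,0.8,-2],"twist":0}
    - {"translation":[0,0,-1.3],"twist":0}
    - {"translation":[0,0,0],"twist":0}
    - {"translation":[0,0,0],"twist":0}
    - {"translation":[0,0,0],"twist":0}

```text
time: 10.45
ee_pos: [0.3866, -0.267, 0.1338]
eef_rot: [0.561, -0.431, 0.431, -0.561]
ft_force: [-0.0, -0.0, 0.1]
width: 0.0871
```

Emit:
jog_arm:
  commands:
    - {"translation":[0,0,0],"twist":0}
    - {"translation":[0,0,0],"twist":0}
    - {"translation":[0,0,0],"twist":0}
    - {"translation":[0,0,0],"twist":0}
    - {"translation":[0,0,0],"twist":0}
    - {"translation":[0,0,0],"twist":0}
    - {"translation":[0,0,0],"twist":0}
    - {"translation":[0,0,0],"twist":0}
  grip: 1
  grip_force: 25

```text
time: 11.25
ee_pos: [0.3866, -0.267, 0.1338]
eef_rot: [0.561, -0.431, 0.431, -0.561]
ft_force: [0.0, 0.6, -0.1]
width: 0.0364
```

Emit:
jog_arm:
  commands:
    - {"translation":[0,0,4],"twist":0}
    - {"translation":[0,0,8],"twist":0}
    - {"translation":[0,0,8],"twist":0}
    - {"translation":[0,0,0],"twist":0}
    - {"translation":[0,0,0],"twist":0}

```text
time: 11.75
ee_pos: [0.3868, -0.267, 0.1541]
eef_rot: [0.561, -0.43, 0.431, -0.561]
ft_force: [0.3, -0.5, -0.4]
width: 0.0368
```

Run:
```python
from h import *
d=snap("side","s7");e=snap("scene","c7")
cv2.imwrite("pics/x7.png",np.hstack([cv2.resize(d["img"][80:200,345:465,::-1],(400,400)),cv2.resize(e["img"][200:320,80:200,::-1],(400,400))]))
```

```text
(no output)
```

View pics/x7.png

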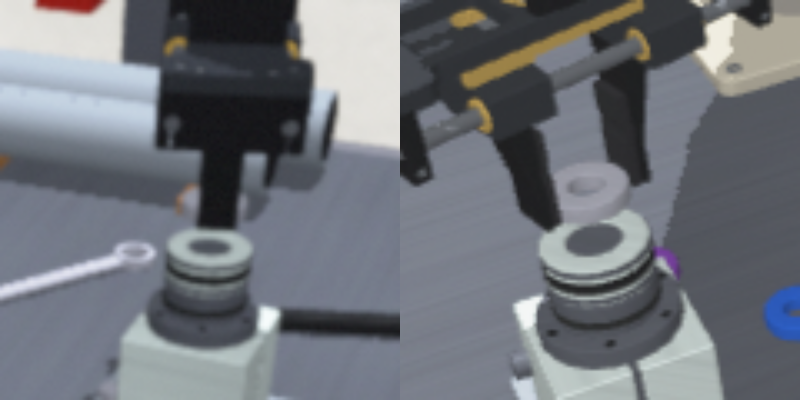

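Emit:
jog_arm:
  commands:
    - {"translation":[0,0,20],"twist":0}
    - {"translation":[10,20,25],"twist":0}
    - {"translation":[15,35,0],"twist":0}
    - {"translation":[15,40,0],"twist":0}
    - {"translation":[10,40,0],"twist":0.1}
    - {"translation":[10,40,0],"twist":0.1}
    - {"translation":[0,40,0],"twist":0.1}
    - {"translation":[0,40,0],"twist":0.1}
    - {"translation":[0,40,0],"twist":0.1}
    - {"translation":[0,40,0],"twist":0.1}
    - {"translation":[-10,40,0],"twist":0.1}
    - {"translation":[-10,40,0],"twist":0.1}
    - {"translation":[-10,40,0],"twist":0}
    - {"translation":[-13,30,0],"twist":0}
    - {"translation":[-20,15,0],"twist":0}
    - {"translation":[0,0,0],"twist":0}
    - {"translation":[0,0,0],"twist":0}
    - {"translation":[0,0,0],"twist":0}

```text
time: 13.65
ee_pos: [0.3842, 0.2322, 0.1986]
eef_rot: [0.684, -0.179, 0.179, -0.684]
ft_force: [-0.2, -1.1, -0.0]
width: 0.0368
```

Run:
```python
from h import *
c=snap("wrist","w8");s=read_state();print(s["ee_pos"],s["joint_positions"].round(2) if hasattr(s["joint_positions"],"round") else s["joint_positions"],s["width"])
e=snap("scene","c8")
```

```text
[0.3842705  0.23214693 0.19864841] [ 0.27  0.   -0.9   1.9   0.    1.25 -1.14] 0.03676976776845424
```

View pics/w8.png

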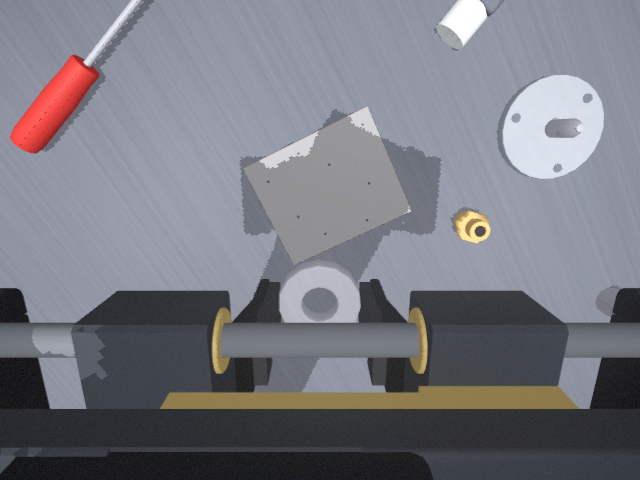

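View pics/c8.png

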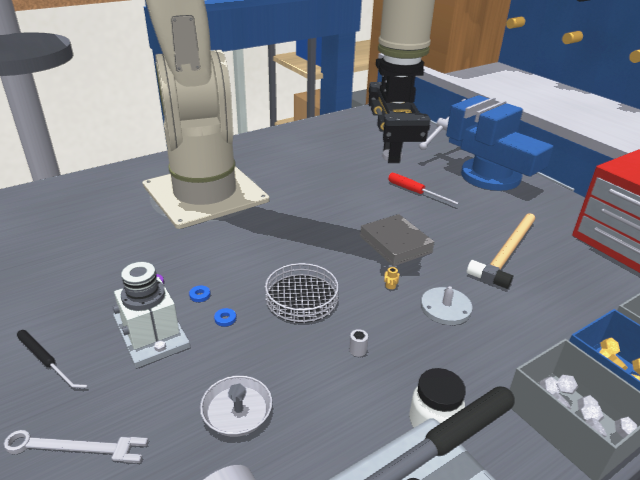

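Run:
```python
from h import *
c=camera("wrist")
P=[plane(c,u,v,.028)[:2] for u,v in [(366,107),(410,211),(293,265),(244,170)]]
print(np.mean(P,0),[np.linalg.norm(P[i]-P[i-1]).round(4) for i in range(4)])
print("stand",circ(c,[(503,135),(604,115),(562,75),(540,178),(515,92),(585,163)],.012),plane(c,475,228,.03),read_state()["ee_pos"])
```

```text
[0.40177893 0.25246859] [np.float64(0.1178), np.float64(0.0988), np.float64(0.1191), np.float64(0.0978)]
stand (array([0.603295 , 0.2011707]), np.float64(0.045374668437654885), np.float64(0.002790234200164124)) [0.50254131 0.15708881 0.03      ] [0.38414021 0.23235405 0.19866541]
```

Emit:
jog_arm:
  commands:
    - {"translation":[9,10,0],"twist":0}
    - {"translation":[9,10,-20],"twist":0}
    - {"translation":[0,0,-35],"twist":0}
    - {"translation":[0,0,-40],"twist":0}
    - {"translation":[0,0,-35],"twist":0}
    - {"translation":[0,0,-15],"twist":0}
    - {"translation":[0,0,-8],"twist":0}
    - {"translation":[0,0,-6],"twist":0}
    - {"translation":[0,0,-4],"twist":0}
    - {"translation":[0,0,0],"twist":0}
    - {"translation":[0,0,0],"twist":0}
    - {"translation":[0,0,0],"twist":0}

```text
time: 15.0
ee_pos: [0.4021, 0.2533, 0.0364]
eef_rot: [-0.684, 0.178, -0.179, 0.684]
ft_force: [0.0, -0.5, -0.3]
width: 0.0368
```

Emit:
jog_arm:
  commands:
    - {"translation":[0,0,-2],"twist":0}
    - {"translation":[0,0,-2],"twist":0}
    - {"translation":[0,0,-1.5],"twist":0}
    - {"translation":[0,0,-1],"twist":0}
    - {"translation":[0,0,0],"twist":0}
    - {"translation":[0,0,0],"twist":0}
    - {"translation":[0,0,0],"twist":0}

```text
time: 15.7
ee_pos: [0.4016, 0.253, 0.0297]
eef_rot: [0.684, -0.178, 0.178, -0.684]
ft_force: [-3.4, -2.4, 9.0]
width: 0.0369
```

Contact. Release and lift.

Emit:
jog_arm:
  commands:
    - {"translation":[0,0,0],"twist":0}
    - {"translation":[0,0,0],"twist":0}
    - {"translation":[0,0,0],"twist":0}
    - {"translation":[0,0,0],"twist":0}
    - {"translation":[0,0,10],"twist":0}
    - {"translation":[0,0,30],"twist":0}
    - {"translation":[0,0,40],"twist":0}
    - {"translation":[0,0,40],"twist":0}
    - {"translation":[-20,-15,40],"twist":0}
    - {"translation":[0,0,0],"twist":0}
    - {"translation":[0,0,0],"twist":0}
  grip: 0

```text
time: 16.8
ee_pos: [0.3822, 0.2379, 0.1907]
eef_rot: [-0.684, 0.177, -0.18, 0.684]
ft_force: [-0.2, 0.2, -1.1]
width: 0.0869
```

Run:
```python
from h import *
c=snap("wrist","w9")
```

```text
(no output)
```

View pics/w9.png

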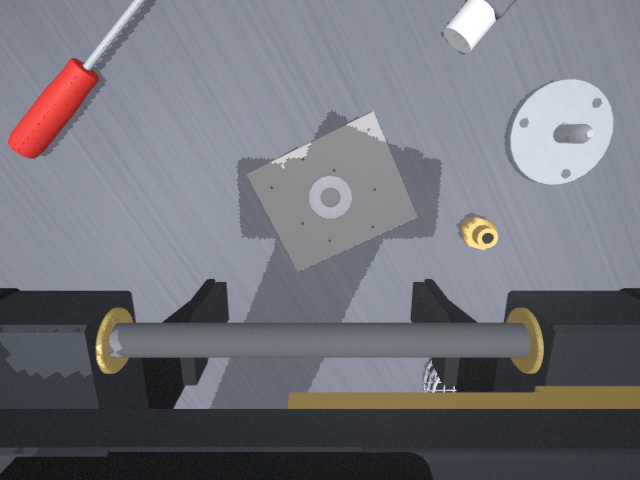

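Emit:
jog_arm:
  commands:
    - {"translation":[30,-9,0],"twist":0}
    - {"translation":[45,-13,0],"twist":0}
    - {"translation":[45,-14,0],"twist":0}
    - {"translation":[45,-14,0],"twist":0}
    - {"translation":[30,-9,0],"twist":0}
    - {"translation":[10,-4,0],"twist":0}
    - {"translation":[0,0,0],"twist":0}
    - {"translation":[0,0,0],"twist":0}
    - {"translation":[0,0,0],"twist":0}

```text
time: 17.75
ee_pos: [0.5853, 0.1763, 0.1893]
eef_rot: [0.684, -0.178, 0.178, -0.684]
ft_force: [-0.8, 0.1, 0.0]
width: 0.0867
```

Run:
```python
from h import *
c=snap("wrist","w10");s=read_state();print(s["ee_pos"],s["joint_positions"])
u,v=map(int,proj(c,[.604,.201,.012]));x,y=u-100,v-75;print(x,y)
cv2.imwrite("pics/w10c.png",cv2.resize(c["img"][y:y+150,x:x+200,::-1],None,fx=4,fy=4,interpolation=cv2.INTER_CUBIC))
```

```text
[0.58550632 0.17603261 0.18949667] [ 0.25034123  0.43628034 -0.80894306  1.51118661  0.32048095  1.33136694
 -1.09616923]
226 109
```

View pics/w10c.png

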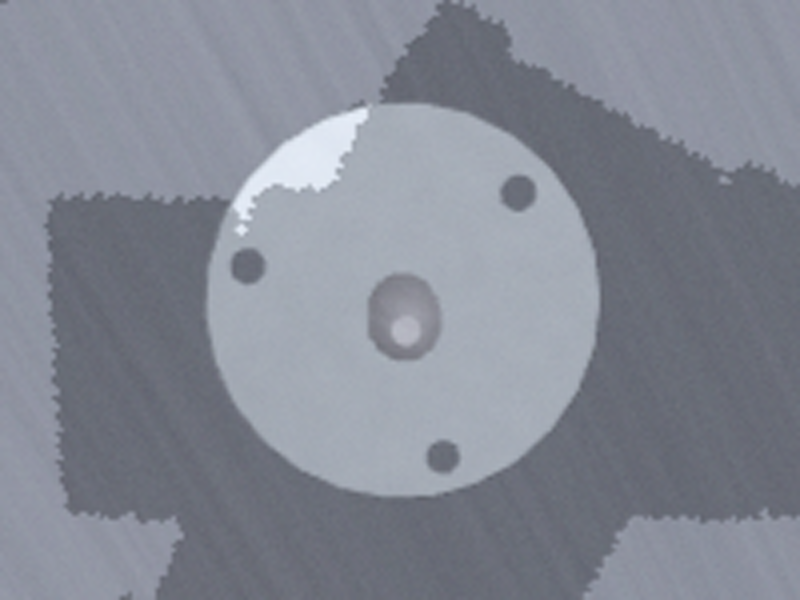

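Run:
```python
from h import *
c=camera("wrist")
f=lambda L:[(226+(a-1.5)/4,109+(b-1.5)/4) for a,b in L]
print(circ(c,f([(206,300),(600,300),(402,102),(402,497),(265,160),(540,160),(265,440),(540,440)]),.012))
print(plane(c,*f([(405,329)])[0],.048))
```

```text
(array([0.60384323, 0.20030133]), np.float64(0.04457802443473782), np.float64(0.0002994208822035341))
[0.60385255 0.20064078 0.048     ]
```

Emit:
jog_arm:
  commands:
    - {"translation":[-10,-25,0],"twist":0}
    - {"translation":[-18,-40,0],"twist":-0.1}
    - {"translation":[-18,-40,0],"twist":-0.1}
    - {"translation":[-18,-40,0],"twist":-0.1}
    - {"translation":[-18,-40,0],"twist":-0.1}
    - {"translation":[-18,-40,0],"twist":-0.1}
    - {"translation":[-18,-40,0],"twist":-0.1}
    - {"translation":[-18,-40,0],"twist":-0.1}
    - {"translation":[-18,-40,0],"twist":-0.1}
    - {"translation":[-18,-40,0],"twist":0}
    - {"translation":[-18,-40,0],"twist":0}
    - {"translation":[-8,-18,0],"twist":0}
    - {"translation":[0,0,0],"twist":0}
    - {"translation":[0,0,0],"twist":0}
    - {"translation":[0,0,0],"twist":0}

```text
time: 19.35
ee_pos: [0.3893, -0.2665, 0.1895]
eef_rot: [-0.561, 0.43, -0.43, 0.561]
ft_force: [-0.3, 0.1, 0.4]
width: 0.0872
```

Run:
```python
from h import *
c=snap("wrist","w11")
s=read_state();print(s["ee_pos"],s["joint_positions"])
```

```text
[ 0.38930948 -0.26654536  0.18943759] [ 0.94679743  0.04235914 -0.45022001  1.87538064  0.01959783  1.22771905
 -0.81731959]
```

View pics/w11.png

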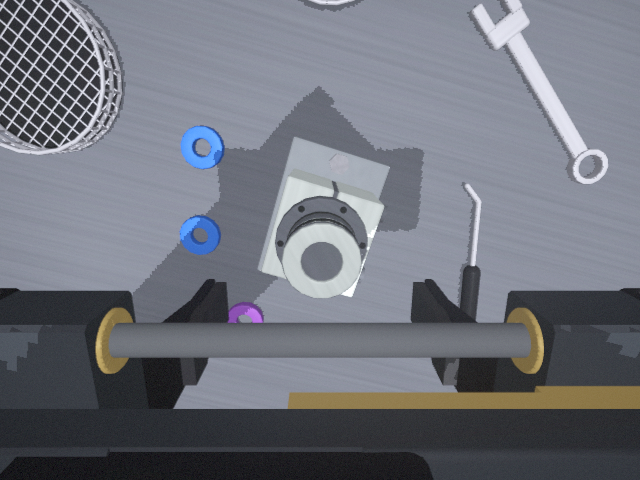

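Run:
```python
from h import *
c=camera("wrist")
print(circ(c,[(281,258),(362,258),(322,219.5),(322,299),(293,231),(351,231),(293,287)],.132))
```

```text
(array([ 0.38773455, -0.26745499]), np.float64(0.025697053033495617), np.float64(0.0006139962549191261))
```

Emit:
jog_arm:
  commands:
    - {"translation":[-1.8,-0.8,-20],"twist":0}
    - {"translation":[0,0,-20],"twist":0}
    - {"translation":[0,0,-15],"twist":0}
    - {"translation":[0,0,-10],"twist":0}
    - {"translation":[0,0,-8],"twist":0}
    - {"translation":[0,0,-2.5],"twist":0}
    - {"translation":[0,0,0],"twist":0}
    - {"translation":[0,0,0],"twist":0}
    - {"translation":[0,0,0],"twist":0}

```text
time: 20.35
ee_pos: [0.3871, -0.2689, 0.1143]
eef_rot: [0.561, -0.43, 0.431, -0.561]
ft_force: [0.0, -0.3, 0.3]
width: 0.0869
```

Emit:
jog_arm:
  commands:
    - {"translation":[0,0,0],"twist":0}
    - {"translation":[0,0,0],"twist":0}
    - {"translation":[0,0,0],"twist":0}
    - {"translation":[0,0,0],"twist":0}
    - {"translation":[0,0,0],"twist":0}
    - {"translation":[0,0,0],"twist":0}
    - {"translation":[0,0,0],"twist":0}
  grip: 1
  grip_force: 35

```text
time: 21.05
ee_pos: [0.3868, -0.2687, 0.1138]
eef_rot: [0.561, -0.431, 0.431, -0.561]
ft_force: [-0.3, -0.7, 1.0]
width: 0.0487
```

Emit:
jog_arm:
  commands:
    - {"translation":[0,0,3],"twist":0}
    - {"translation":[0,0,5],"twist":0}
    - {"translation":[0,0,10],"twist":0}
    - {"translation":[0,0,15],"twist":0}
    - {"translation":[0,0,15],"twist":0}
    - {"translation":[0,0,15],"twist":0}
    - {"translation":[0,0,15],"twist":0}
    - {"translation":[0,0,0],"twist":0}
    - {"translation":[0,0,0],"twist":0}

```text
time: 21.95
ee_pos: [0.3868, -0.2688, 0.1919]
eef_rot: [0.561, -0.43, 0.431, -0.561]
ft_force: [-0.1, 0.1, -2.9]
width: 0.0492
```

Run:
```python
from h import *
d=snap("side","s12");e=snap("scene","c12");c=snap("wrist","w12")
cv2.imwrite("pics/x12.png",np.hstack([cv2.resize(d["img"][50:200,335:485,::-1],(400,400)),cv2.resize(e["img"][180:330,70:220,::-1],(400,400))]))
print(read_state()["ee_pos"],read_state()["joint_positions"])
```

```text
[ 0.38639694 -0.26846573  0.19099515] [ 0.95123167  0.03913698 -0.44711894  1.87505185  0.01781032  1.23251696
 -0.81148167]
```

View pics/x12.png

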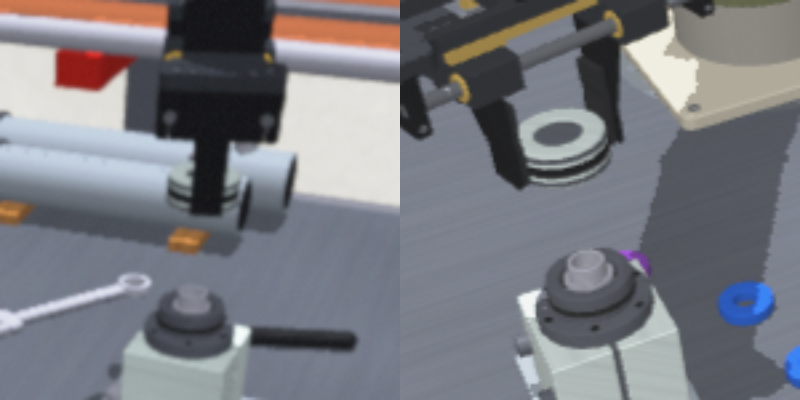

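View pics/w12.png

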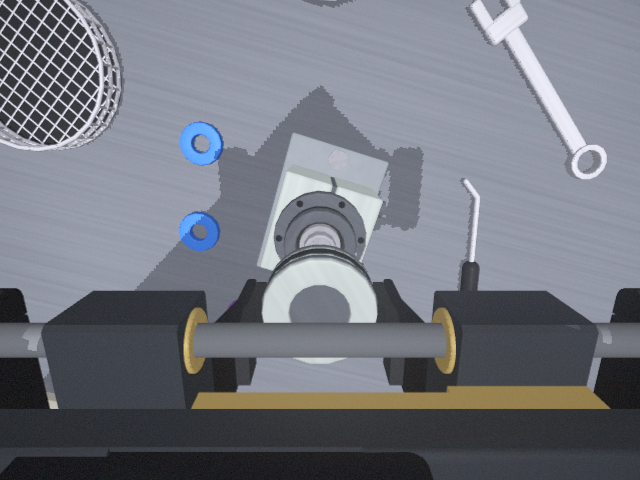

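Run:
```python
from h import *
from scipy.spatial.transform import Rotation as R
c=camera("wrist");s=read_state()
o,r,e=circ(c,[(263,304),(378,308),(275,278),(366,278),(350,262),(290,262),(320,254),(320,362)],s["ee_pos"][2]+.018)
print(o,r,e,s["ee_pos"],(o-s["ee_pos"][:2])*1e3,R.from_quat(s["eef_rot"]).as_matrix().round(3))
```

```text
[ 0.38782887 -0.26745188] 0.024736410372020463 0.0007399665274463244 [ 0.38642856 -0.26847724  0.19102797] [1.40031065 1.02536423] [[ 0.258 -0.001  0.966]
 [-0.966  0.001  0.258]
 [-0.001 -1.    -0.001]]
```

Emit:
jog_arm:
  commands:
    - {"translation":[10,22,0],"twist":0}
    - {"translation":[18,40,0],"twist":0}
    - {"translation":[18,40,0],"twist":0.1}
    - {"translation":[18,40,0],"twist":0.1}
    - {"translation":[18,40,0],"twist":0.1}
    - {"translation":[18,40,0],"twist":0.1}
    - {"translation":[18,40,0],"twist":0.1}
    - {"translation":[18,40,0],"twist":0.1}
    - {"translation":[18,40,0],"twist":0.1}
    - {"translation":[18,40,0],"twist":0.1}
    - {"translation":[18,35,0],"twist":0}
    - {"translation":[16,30,0],"twist":0}
    - {"translation":[11,20,0],"twist":0}
    - {"translation":[0,0,-40],"twist":0}
    - {"translation":[0,0,-40],"twist":0}
    - {"translation":[0,0,-25],"twist":0}
    - {"translation":[0,0,-20],"twist":0}
    - {"translation":[0,0,0],"twist":0}
    - {"translation":[0,0,0],"twist":0}
    - {"translation":[0,0,0],"twist":0}

```text
time: 24.15
ee_pos: [0.6046, 0.1987, 0.0682]
eef_rot: [-0.684, 0.178, -0.179, 0.685]
ft_force: [0.4, -0.2, -2.8]
width: 0.049
```

Run:
```python
from h import *
d=snap("side","s13");e=snap("scene","c13");c=snap("wrist","w13")
cv2.imwrite("pics/x13.png",np.hstack([cv2.resize(d["img"][230:380,100:250,::-1],(400,400)),cv2.resize(e["img"][200:350,370:520,::-1],(400,400))]))
s=read_state();print(s["ee_pos"],s["joint_positions"])
```

```text
[0.60441861 0.19849719 0.06794505] [ 0.17279274  0.60122105 -0.76189228  1.56731577  0.44242149  1.15070258
 -1.194098  ]
```

View pics/x13.png

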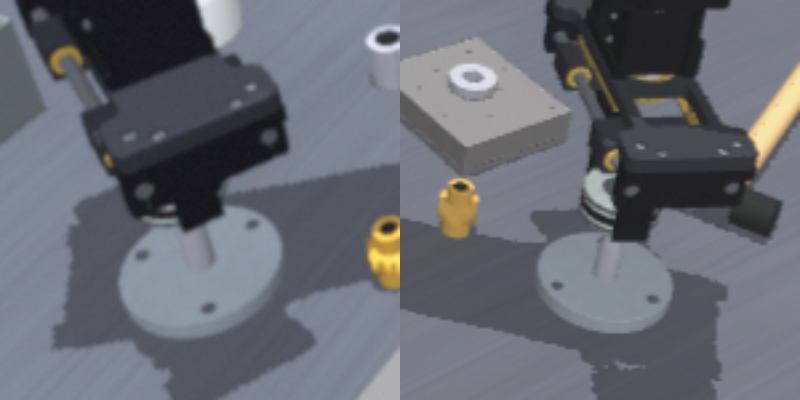

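View pics/w13.png

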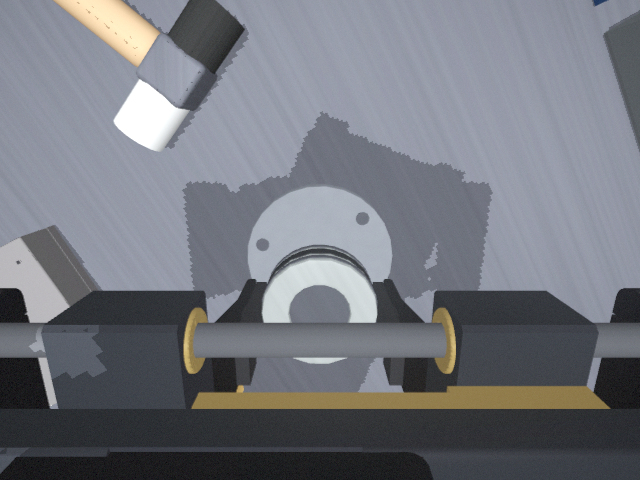

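Emit:
jog_arm:
  commands:
    - {"translation":[-0.7,0,-5],"twist":0}
    - {"translation":[0,0,-8],"twist":0}
    - {"translation":[0,0,-8],"twist":0}
    - {"translation":[0,0,-8],"twist":0}
    - {"translation":[0,0,-8],"twist":0}
    - {"translation":[0,0,-5],"twist":0}
    - {"translation":[0,0,-4],"twist":0}
    - {"translation":[0,0,0],"twist":0}
    - {"translation":[0,0,0],"twist":0}
    - {"translation":[0,0,0],"twist":0}

```text
time: 25.3
ee_pos: [0.6034, 0.1984, 0.0212]
eef_rot: [-0.684, 0.178, -0.179, 0.684]
ft_force: [0.4, 0.6, -2.5]
width: 0.0491
```

Emit:
jog_arm:
  commands:
    - {"translation":[0,0,-2],"twist":0}
    - {"translation":[0,0,-1.5],"twist":0}
    - {"translation":[0,0,-1],"twist":0}
    - {"translation":[0,0,-1],"twist":0}
    - {"translation":[0,0,0],"twist":0}
    - {"translation":[0,0,0],"twist":0}

```text
time: 25.9
ee_pos: [0.6032, 0.1983, 0.0158]
eef_rot: [0.684, -0.178, 0.179, -0.684]
ft_force: [-3.8, -1.8, 5.8]
width: 0.0491
```

Seated. Release.

Emit:
jog_arm:
  commands:
    - {"translation":[0,0,0],"twist":0}
    - {"translation":[0,0,0],"twist":0}
    - {"translation":[0,0,0],"twist":0}
    - {"translation":[0,0,0],"twist":0}
    - {"translation":[0,0,10],"twist":0}
    - {"translation":[0,0,30],"twist":0}
    - {"translation":[0,0,40],"twist":0}
    - {"translation":[0,0,40],"twist":0}
    - {"translation":[-15,-26,40],"twist":0}
    - {"translation":[0,0,0],"twist":0}
    - {"translation":[0,0,0],"twist":0}
  grip: 0

```text
time: 27.0
ee_pos: [0.5887, 0.1718, 0.1768]
eef_rot: [-0.684, 0.178, -0.18, 0.684]
ft_force: [-0.1, 0.4, -1.2]
width: 0.087
```

Run:
```python
from h import *
d=snap("side","s14");e=snap("scene","c14");c=snap("wrist","w14")
cv2.imwrite("pics/x14.png",np.hstack([cv2.resize(d["img"][230:380,100:250,::-1],(400,400)),cv2.resize(e["img"][230:380,370:520,::-1],(400,400))]))
s=read_state();print(s["ee_pos"])
```

```text
[0.58757245 0.17259439 0.17424442]
```

View pics/x14.png

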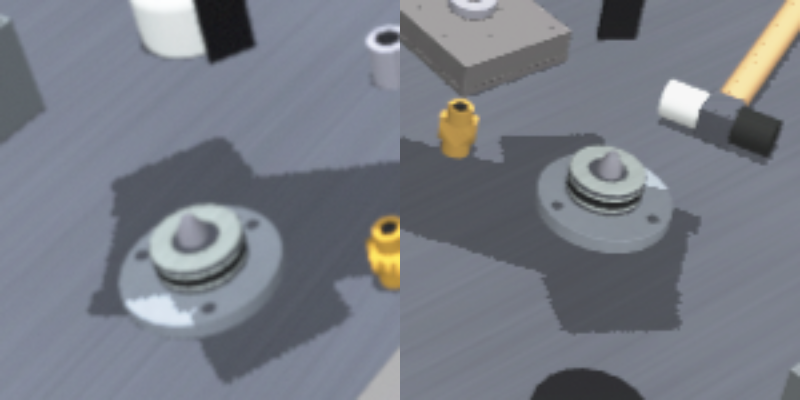

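View pics/w14.png

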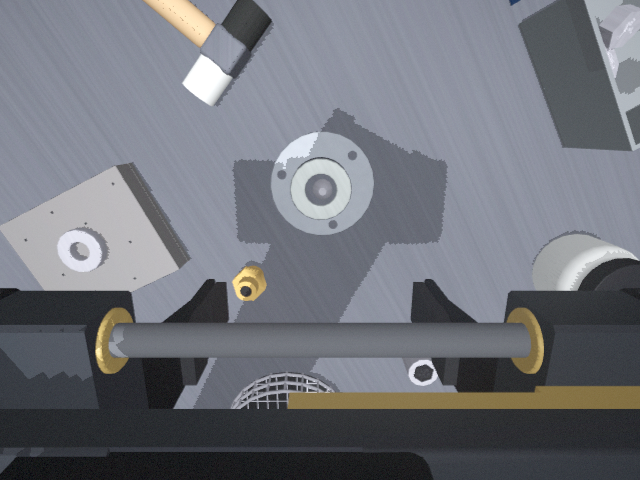

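Emit:
jog_arm:
  commands:
    - {"translation":[-20,-25,10],"twist":0}
    - {"translation":[-34,-40,10],"twist":-0.1}
    - {"translation":[-34,-40,0],"twist":-0.1}
    - {"translation":[-34,-40,0],"twist":-0.1}
    - {"translation":[-28,-36,0],"twist":-0.1}
    - {"translation":[-12,-14,0],"twist":0}
    - {"translation":[0,0,0],"twist":0}
    - {"translation":[0,0,0],"twist":0}
    - {"translation":[0,0,0],"twist":0}

```text
time: 28.05
ee_pos: [0.432, -0.015, 0.1943]
eef_rot: [-0.635, 0.31, -0.31, 0.636]
ft_force: [0.4, 0.4, -0.8]
width: 0.0872
```

Run:
```python
from h import *
c=snap("wrist","w15")
s=read_state();print(s["ee_pos"],s["joint_positions"])
```

```text
[ 0.43201537 -0.01498925  0.19433927] [ 0.71002731 -0.05056177 -0.74466511  1.94256319 -0.0373657   1.23684375
 -0.92922669]
```

View pics/w15.png

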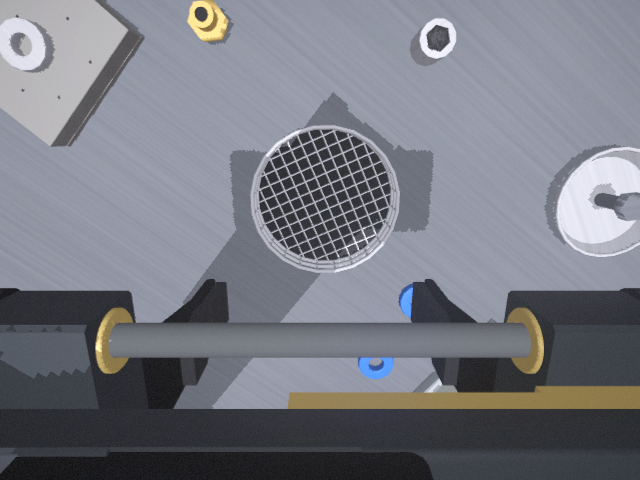

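Run:
```python
from h import *
c=camera("wrist")
print(circ(c,[(250,200),(399,195),(325,125),(325,272),(270,147),(380,147),(270,250),(382,246)],.034))
print("floor",circ(c,[(258,196),(392,196),(325,131),(325,262)],.006))
print("socket",plane(c,438,38,.034)[:2], "adapter",plane(c,204,14,.038)[:2])
```

```text
(array([ 0.44689546, -0.00671673]), np.float64(0.0652887151593202), np.float64(0.000731080632151701))
floor (array([ 0.44546946, -0.00881127]), np.float64(0.06290540156605295), np.float64(0.000514893659115008))
socket [0.60267634 0.00362694] adapter [0.50443435 0.1546255 ]
```

Emit:
jog_arm:
  commands:
    - {"translation":[-4,-20,0],"twist":0}
    - {"translation":[-7,-40,0],"twist":-0.1}
    - {"translation":[-7,-40,0],"twist":-0.1}
    - {"translation":[-7,-40,0],"twist":-0.1}
    - {"translation":[-7,-40,0],"twist":-0.1}
    - {"translation":[-7,-40,0],"twist":0}
    - {"translation":[-5.5,-32,0],"twist":0}
    - {"translation":[0,0,0],"twist":0}
    - {"translation":[0,0,0],"twist":0}
    - {"translation":[0,0,0],"twist":0}

```text
time: 29.15
ee_pos: [0.3878, -0.2669, 0.1944]
eef_rot: [-0.561, 0.43, -0.43, 0.561]
ft_force: [0.0, -0.0, 0.0]
width: 0.0868
```

Run:
```python
from h import *
c=snap("wrist","w16")
s=read_state();print(s["ee_pos"],s["joint_positions"])
u,v=map(int,proj(c,[.3875,-.267,.11]));x,y=u-55,v-50;print(x,y)
cv2.imwrite("pics/w16c.png",cv2.resize(c["img"][y:y+100,x:x+110,::-1],None,fx=6,fy=6,interpolation=cv2.INTER_CUBIC))
```

```text
[ 0.38780817 -0.26691058  0.19453511] [ 0.96810144  0.03730536 -0.46787048  1.86946467  0.01752137  1.23902627
 -0.81267189]
265 195
```

View pics/w16c.png

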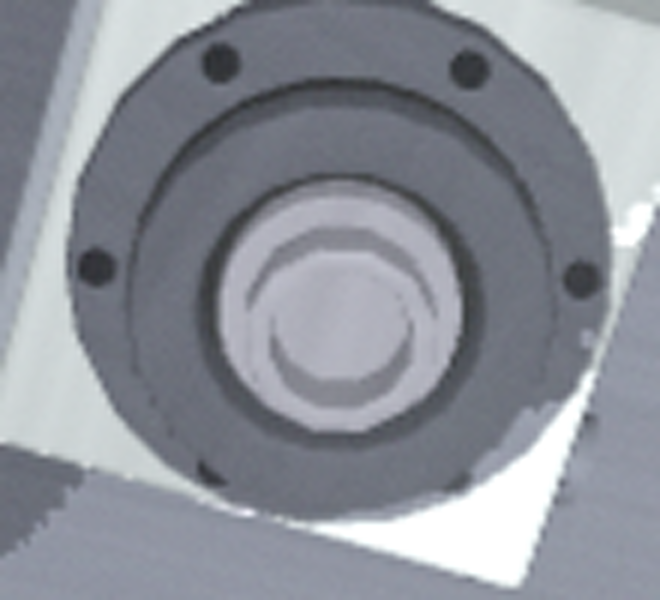

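Run:
```python
from h import *
c=camera("wrist")
f=lambda L:[(265+(a-2.5)/6,195+(b-2.5)/6) for a,b in L]
print(circ(c,f([(68,260),(612,260),(120,110),(560,110),(200,490),(345,520),(240,10)]),.092))
print(read_state()["ee_pos"])
```

```text
(array([ 0.38692518, -0.26735759]), np.float64(0.033488018122624176), np.float64(0.0006030173159211477))
[ 0.38768922 -0.26707205  0.19463509]
```

Down to z ≈ 0.095 and grip.

Emit:
jog_arm:
  commands:
    - {"translation":[-0.5,0,-25],"twist":0}
    - {"translation":[0,0,-25],"twist":0}
    - {"translation":[0,0,-20],"twist":0}
    - {"translation":[0,0,-15],"twist":0}
    - {"translation":[0,0,-8],"twist":0}
    - {"translation":[0,0,-4],"twist":0}
    - {"translation":[0,0,-2],"twist":0}
    - {"translation":[0,0,0],"twist":0}
    - {"translation":[0,0,0],"twist":0}
    - {"translation":[0,0,0],"twist":0}

```text
time: 30.25
ee_pos: [0.3868, -0.2686, 0.0961]
eef_rot: [0.561, -0.43, 0.431, -0.561]
ft_force: [0.4, -0.2, -0.5]
width: 0.087
```

Emit:
jog_arm:
  commands:
    - {"translation":[0,0,0],"twist":0}
    - {"translation":[0,0,0],"twist":0}
    - {"translation":[0,0,0],"twist":0}
    - {"translation":[0,0,0],"twist":0}
    - {"translation":[0,0,0],"twist":0}
    - {"translation":[0,0,0],"twist":0}
    - {"translation":[0,0,0],"twist":0}
  grip: 1
  grip_force: 45

```text
time: 30.95
ee_pos: [0.3866, -0.2684, 0.0956]
eef_rot: [0.561, -0.431, 0.431, -0.561]
ft_force: [-0.9, -0.8, 0.1]
width: 0.049
```

Emit:
jog_arm:
  commands:
    - {"translation":[0,0,3],"twist":0}
    - {"translation":[0,0,5],"twist":0}
    - {"translation":[0,0,10],"twist":0}
    - {"translation":[0,0,15],"twist":0}
    - {"translation":[0,0,15],"twist":0}
    - {"translation":[0,0,15],"twist":0}
    - {"translation":[0,0,12],"twist":0}
    - {"translation":[0,0,0],"twist":0}
    - {"translation":[0,0,0],"twist":0}

```text
time: 31.85
ee_pos: [0.3865, -0.2683, 0.1705]
eef_rot: [0.561, -0.431, 0.431, -0.561]
ft_force: [-1.3, 0.6, -3.5]
width: 0.0487
```

Run:
```python
from h import *
d=snap("side","s17");e=snap("scene","c17");c=snap("wrist","w17")
cv2.imwrite("pics/x17.png",np.hstack([cv2.resize(d["img"][50:200,335:485,::-1],(400,400)),cv2.resize(e["img"][180:330,70:220,::-1],(400,400))]))
```

```text
(no output)
```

View pics/x17.png

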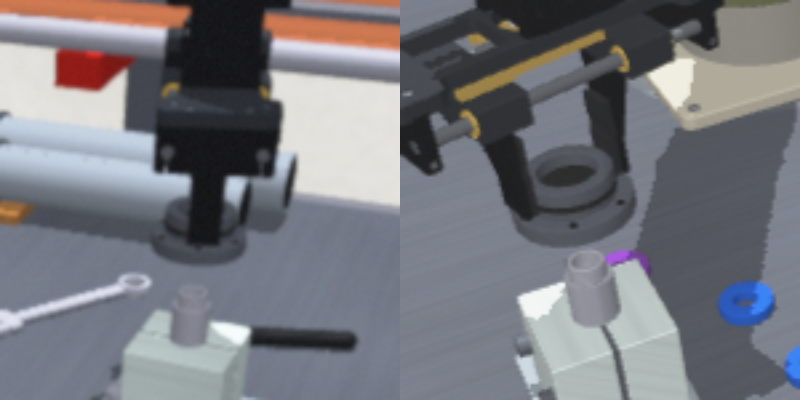

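View pics/w17.png

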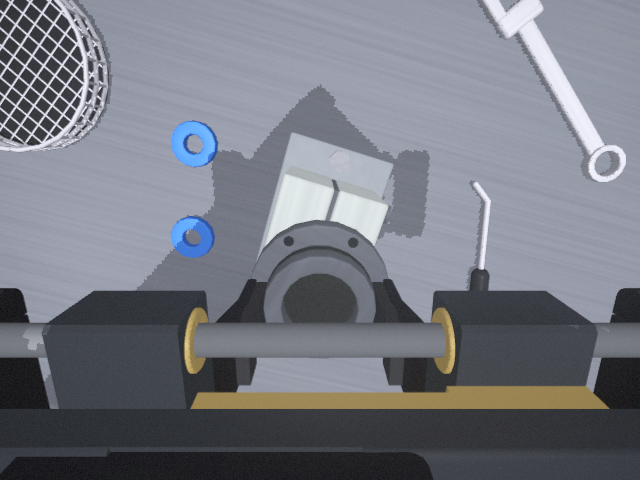

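Emit:
jog_arm:
  commands:
    - {"translation":[5,20,0],"twist":0}
    - {"translation":[9,38,0],"twist":0.1}
    - {"translation":[9,40,0],"twist":0.1}
    - {"translation":[9,40,0],"twist":0.1}
    - {"translation":[9,40,0],"twist":0.1}
    - {"translation":[9,40,0],"twist":0}
    - {"translation":[6,28,0],"twist":0}
    - {"translation":[4,15,0],"twist":0}
    - {"translation":[0,0,-25],"twist":0}
    - {"translation":[0,0,-35],"twist":0}
    - {"translation":[0,0,-25],"twist":0}
    - {"translation":[0,0,0],"twist":0}
    - {"translation":[0,0,0],"twist":0}
    - {"translation":[0,0,0],"twist":0}

```text
time: 33.4
ee_pos: [0.4475, -0.0073, 0.087]
eef_rot: [-0.635, 0.31, -0.311, 0.635]
ft_force: [1.1, -1.3, -3.7]
width: 0.0491
```

Run:
```python
from h import *
d=snap("side","s18");e=snap("scene","c18");c=snap("wrist","w18")
cv2.imwrite("pics/x18.png",np.hstack([cv2.resize(d["img"][180:330,250:400,::-1],(400,400)),cv2.resize(e["img"][200:350,230:380,::-1],(400,400))]))
```

```text
(no output)
```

View pics/x18.png

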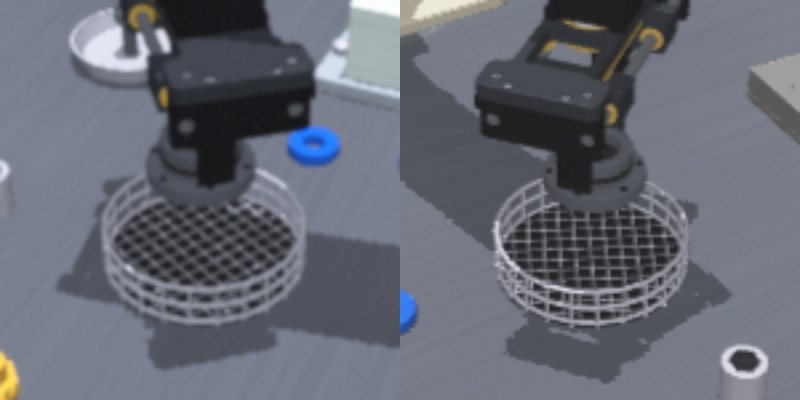

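View pics/w18.png

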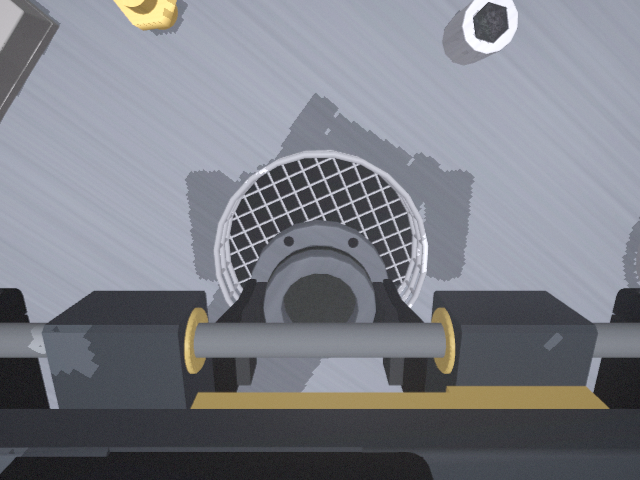

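Emit:
jog_arm:
  commands:
    - {"translation":[-1,0,-15],"twist":0}
    - {"translation":[0,0,-15],"twist":0}
    - {"translation":[0,0,-12],"twist":0}
    - {"translation":[0,0,-8],"twist":0}
    - {"translation":[0,0,-6],"twist":0}
    - {"translation":[0,0,-4],"twist":0}
    - {"translation":[0,0,0],"twist":0}
    - {"translation":[0,0,0],"twist":0}
    - {"translation":[0,0,0],"twist":0}

```text
time: 34.45
ee_pos: [0.4459, -0.0073, 0.026]
eef_rot: [-0.635, 0.31, -0.311, 0.635]
ft_force: [-0.3, -0.6, -3.0]
width: 0.0487
```

Emit:
jog_arm:
  commands:
    - {"translation":[0,0,-1.5],"twist":0}
    - {"translation":[0,0,-1.5],"twist":0}
    - {"translation":[0,0,-1],"twist":0}
    - {"translation":[0,0,-1],"twist":0}
    - {"translation":[0,0,0],"twist":0}
    - {"translation":[0,0,0],"twist":0}

```text
time: 35.05
ee_pos: [0.4456, -0.0073, 0.0215]
eef_rot: [0.636, -0.311, 0.311, -0.635]
ft_force: [-6.9, -0.5, 15.6]
width: 0.0491
```

Emit:
jog_arm:
  commands:
    - {"translation":[0,0,0],"twist":0}
    - {"translation":[0,0,0],"twist":0}
    - {"translation":[0,0,0],"twist":0}
    - {"translation":[0,0,0],"twist":0}
    - {"translation":[0,0,0],"twist":0}
  grip: 0.27

```text
time: 35.55
ee_pos: [0.4456, -0.0073, 0.0206]
eef_rot: [-0.635, 0.311, -0.311, 0.635]
ft_force: [0.2, 0.2, 0.0]
width: 0.0634
```

Emit:
jog_arm:
  commands:
    - {"translation":[0,0,5],"twist":0}
    - {"translation":[0,0,10],"twist":0}
    - {"translation":[0,0,25],"twist":0}
    - {"translation":[0,0,40],"twist":0}
    - {"translation":[0,0,40],"twist":0}
    - {"translation":[-15,-12,40],"twist":0}
    - {"translation":[0,0,10],"twist":0}
    - {"translation":[0,0,0],"twist":0}
    - {"translation":[0,0,0],"twist":0}
    - {"translation":[0,0,0],"twist":0}

```text
time: 36.55
ee_pos: [0.4299, -0.0189, 0.1893]
eef_rot: [0.635, -0.311, 0.31, -0.635]
ft_force: [0.4, 0.4, -0.6]
width: 0.0636
```

Run:
```python
from h import *
e=snap("scene","c19");c=snap("wrist","w19");d=snap("side","s19")
s=read_state();print(s["time"],s["ft_force"],s["ee_pos"])
```

```text
36.7 [ 0.33338243 -0.40630176 -0.0664643 ] [ 0.43011608 -0.01898195  0.18961442]
```

View pics/c19.png

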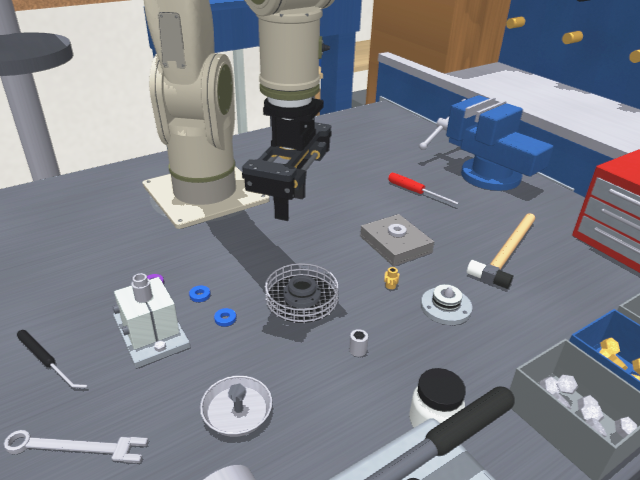

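View pics/w19.png

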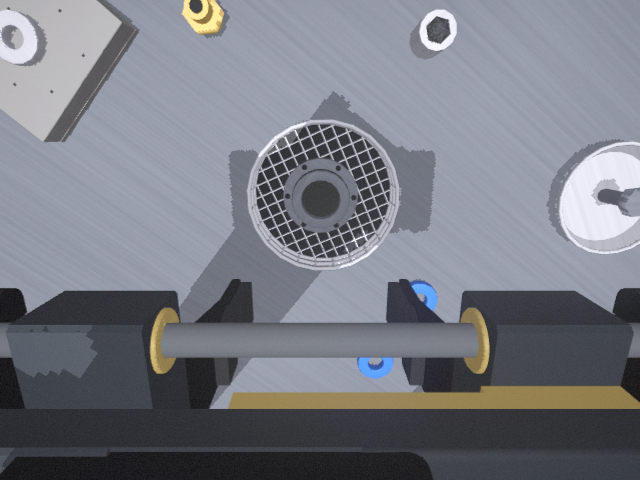

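View pics/s19.png

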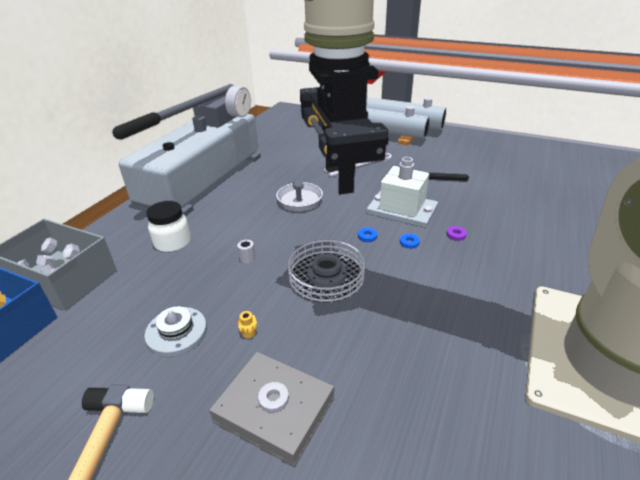

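```bash
python3 -c "
from bench import *
print(close_job())"
```

```text
the job is handed in; nothing more can be done
None
```

I stripped all four parts in order and handed the job in at about 36.7 s of the 125 s allowed. `close_job()` gives no verdict, so success rests on the checks below.

- **Bolt:** it is in the parts dish near the centre, but it stands upright on its shank rather than lying down. By geometry its head middle is about 41 mm up, under the 45 mm limit. I did not measure that height from an image, so this is the thinnest margin.
- **Collar:** it lies flat in the middle of the granite plate.
- **Piston:** it is over the post of the stand and looks flat on the foot. The tool height at contact matched the piston sitting on the foot.
- **Gland:** it stands flange down, visibly close to the centre of the basket. The tool height at contact matched the basket floor.

In the last views from all three cameras, the gripper was clear and the measured tool force was near zero. The socket, adapter and look-alike rings appeared unmoved. The fingers closed to about 1 mm less than the true width on each round part. No part slipped, and no check failed.

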